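# Take the piled ski-tuning tools apart and set out the kit

## Robot

A 6-joint arm with a two-finger parallel gripper is mounted at the origin on the work surface. World frame = base frame: x ahead of the robot, y to its left, z up, the work surface at z = 0. Lengths are in m, angles in rad, forces in N, time in s.
With the tool pointing down it reaches from about 0.35 to 0.85 m from the base axis. Payload 8.1 kg.
Tool frame: the origin (TCP) lies midway between the tips of the shut fingers; the grasp point (between the pads) lies hold_point_z behind it (hold_point_z is the distance from the TCP to the grasp point, in m); z points along the fingers, y is the line along which they close (so a half turn about z gives the same grasp; the last joint's range is limited). The gripper opens to 93 mm and grips with 3 to 60 N. Pads are 15 mm wide; open, the fingers measure 128 mm over their backs; the gripper's body (75 mm by 188 mm) begins 65 mm behind the grasp point.
Start: joints at [-1.26, 0.13, 1.488, -0, 1.523, -0.085], TCP at [0.231, -0.554, 0.219] pointing down, gripper open.
Joint ranges: [-2.96, 2.96], [-0.89, 2.26], [0.02, 2.5], [-1.34, 4.48], [0, 2.73], [-2.66, 2.66]. Speed limits (rad/s): [2.39, 2.39, 2.79, 3.14, 3.14, 3.14].

## Interface

Orientations are given as a unit quaternion [w, x, y, z].
In Python, from workcell import state, grab_frame, camera_model, sign_off, hold_point_z gives the robot as it stands.
- The arm moves only by the tool apply_moves, never from a script. Its arguments are lists of equal length, an entry for each row: "delta_pos": the shift along the tool's x, y, z in fractions of the full range, 1 being 800 mm, a list of three; "rotation": the turn, a rotation vector about the tool's x, y, z in fractions of the full range, 1 being pi rad, a list of three; "claw": the opening, from -1 (shut) to 1 (fully open). In form: {"delta_pos": [[dx, dy, dz], ...], "rotation": [[rx, ry, rz], ...], "claw": [claw, ...]}. A call has 1 to 20 rows; each row is the pose to reach, as a shift and turn from the pose commanded when the call began, along the tool's axes at that moment; what a row does not reach only later rows make up. A row lasts 1/8 s, in which the tool goes at most 62.5 mm and 10.7 degrees, less where a joint would pass 70% of its speed; a pose out of reach is approached as far as the arm can. Shift and turn numbers lie between -1 and 1, and a call with a number outside is refused. A call with a gripper value outside its range is refused whole. The fingers move at their own pace and stop on an object; the grip force is fixed at half the most. Time passes only in rows, so rows that repeat a pose let the fingers close. It gives the time, the measured TCP pose, the force, the opening and the grip force at its end, in the units of the state.
- state(): the state, without advancing time (a new reading comes with each control period).
- grab_frame(name): name is "scene" or "top" or "wrist"; returns the picture (420x560x3 uint8, red, green, blue); there is no depth.
- camera_model(name): a dict with "fov_y" (degrees; the focal length in pixels is half the picture's height over the tangent of half this angle, whatever the lens; pixels are square), "cx", "cy" (the principal point, pixels), "position" and "orientation" of the camera in the world. Camera axes: x right, y down, z forward; pixel columns grow to the right and rows downward; lengths in m; the calibration is good to about 2 mm. A picture is of the moment at which its call begins: read the wrist's pose just before it. camera_model takes no time and is no camera call; for the wrist camera it gives the pose at the moment of the call.
- sign_off(): hands the job in; it is judged then, once.
The state is a dict: "clock": time; "q": joint angles; "qvel": joint speeds; "joint_torque": joint torques, N m; "tcp_pos": TCP position; "eef_rot": TCP orientation; "ft_force": force on the tool from outside, world axes, zero at the start; "moment": the same for the moment, N m; "gripper_width": opening from 0.0 (shut) to 1.0 (fully open); "gripper_force": force on a finger pad.
Only numpy, scipy, OpenCV 4.12 (cv2) and the standard library are available. Lean on these libraries where they do the work, as an engineer would, in place of code of your own. Each camera call takes 0.05 s, during which the arm holds its last target. There are 200 camera calls.

## Task

The ski-tuning things were left in two piles on the bench mat: take the piles apart and lay the edge file, the sharpening stone and the cork block crosswise in the kit tray, one flat in each bay in their order of use: the edge file in the bay beside the tray's handle, the stone in the middle bay, the cork in the last bay. Put the wax puck flat in the small round dish and the brush, bristles down, inside the rim of the long low rest. Let nothing tumble, and do not disturb the little screw tin that stands among the things.

Things in the scene. Friction and masses are not known exactly. Their poses are not given: they have to be found in the camera images.
- edge_file: Edge file in its guide: a light grey plastic block 64 x 34 x 22 mm (x, y, z), flat on top, with a thin steel blade (18 wide, 5 thick, underside 3.5 mm above the block's underside, 110 mm long over all) sticking out of both ends along x. Origin: centre of the underside; z up. About 120 g. At the start it lies across or askew on the brush or the cork.
- stone: Sharpening stone: a plain bar 76 x 30 x 22 mm (long axis x), a 7 mm grey stone layer on a black plastic base, nothing sticking out. Origin: centre of the underside; z up. About 110 g. At the start it lies across or askew on the brush or the cork, whichever the file does not.
- cork: Cork polishing block, plain dark brown speckled cork, 100 x 46 x 40 mm (long axis x). Origin: centre of the underside; z up. About 60 g. At the start it is the bottom of the two-thing pile, standing on the mat.
- wax_puck: Round puck of pale ski wax, 46 mm across, 24 mm high. Origin: centre of the underside; z up. About 50 g. At the start it is the top of the three-thing pile, on the file or stone that lies on the brush.
- brush: Waxing brush: a pale wooden block 120 x 54 mm (long axis x) over stiff dark bristles (rigid, 112 x 46 mm, 22 mm high); 40 mm high over all, the wood from 22 to 40 mm. Origin: centre of the bristles' underside; z up. About 140 g. At the start it is the bottom of the three-thing pile, on the mat.
- kit_tray: Grey-floored aluminium kit tray, fixed on the bench at any yaw, 232 x 134 mm (x lengthwise), floor 4 mm thick, walls 4 thick and 8 high, two cross ribs 4 thick, tops at 10 mm: three bays, inside 72 (x) by 126 mm. A low black handle bow (10 mm high, to 144 mm from centre) at the +x end. Origin: centre of the underside. Bay centres: x = +76 mm (handle end, file), 0 (stone), -76 mm (cork), y = 0.
- wax_dish: Small round steel dish fixed to the mat, 72 mm across, with a rim 8 mm high; inside 66 mm across at the floor, which is 3 mm thick. Origin: centre of the underside; z up.
- brush_rest: Long low steel rest (shallow open tray) fixed to the mat, 146 x 80 mm (long axis x), rim 8 mm high, walls 4 mm thick, inside 138 x 72 mm, floor 4 mm thick. Origin: centre of the underside; z up.
- screw_tin: Small round steel tin with a dark lid, a bystander: 25 mm across, 26 mm high, loose on the mat between the piles, dish and rest. Origin: centre of its underside. The dark rubber mat (350 x 350 mm, 3 mm thick, fixed) carries the piles, dish, rest and tin; the tray stands on the bench itself, on the other side.
Mind the look-alikes: they are no part of the job. What is shaped like the stone but red is not meant. Leave any red look-alike of the edge_file alone.

How it is judged:
At the end, for the whole second after the job is handed in: File, stone, cork flat in their own bays (within 22, 24, 16 mm of the bay centre along the tray, crosswise to 0.5 rad); puck flat in the dish (14 mm); brush on the floor of the rest (16 mm each way, 0.35 rad); all upright, released, at rest (x of edge_file in the frame of kit_tray between 0.054 and 0.098 m and y of edge_file in the frame of kit_tray between -0.03 and 0.03 m and z of edge_file in the frame of kit_tray between 0.0005 and 0.0075 m and angle between the x axis of each of edge_file, stone, cork and the y axis of kit_tray, either way round below 0.5 rad and angle between each of edge_file, stone, cork, wax_puck, brush's own z axis and vertical below 0.1 rad and linear speed of each of edge_file, stone, cork, wax_puck, brush below 0.02 m/s and x of stone in the frame of kit_tray between -0.024 and 0.024 m and y of stone in the frame of kit_tray between -0.03 and 0.03 m and z of stone in the frame of kit_tray between 0.0005 and 0.0075 m and x of cork in the frame of kit_tray between -0.092 and -0.06 m and y of cork in the frame of kit_tray between -0.03 and 0.03 m and z of cork in the frame of kit_tray between 0.0005 and 0.0075 m and horizontal distance between wax_puck and wax_dish below 0.014 m and z of wax_puck in the frame of wax_dish between -0.0005 and 0.0065 m and x of brush in the frame of brush_rest between -0.016 and 0.016 m and y of brush in the frame of brush_rest between -0.016 and 0.016 m and z of brush in the frame of brush_rest between 0.0005 and 0.0075 m and angle between the x axis of brush and the x axis of brush_rest, either way round below 0.35 rad); the robot touches nothing.
It fails at once if one of the five things tumbles (tips by more than 0.7 rad) (angle between any of edge_file, stone, cork, wax_puck, brush's own z axis and vertical above 0.7 rad).
It fails at once if the screw tin is moved by more than 20 mm or knocked over (distance of screw_tin from where it was at the start of the episode above 0.02 m or angle between screw_tin's own z axis and vertical above 0.5 rad).
It also fails if it takes over 131 s, if anything falls off the work surface, if the arm or the gripper's body presses on something with over 40 N, if the wrist force passes 120 N, or if a joint passes its speed limit or range.

## Working session

There is one attempt and no reset: what is moved stays moved. The work goes in short steps, Python scripts to look and compute and a tool call to move; the robot and the scene stay as the last step left them, time stands still between calls to the robot, and variables do not carry over. Pictures are saved under pics/ and viewed, at most 14 in all, crops included, and the job is handed in when it is done.

Besides the shell and the picture viewer there is one more tool, called after "Call:" in YAML: its name, and indented under it one key for each argument. apply_moves: Moves the arm, as the interface text tells. Its arguments: {"type":"object","properties":{"delta_pos":{"type":"array","items":{"type":"array","items":{"type":"number"}}},"rotation":{"type":"array","items":{"type":"array","items":{"type":"number"}}},"claw":{"type":"array","items":{"type":"number"}}},"required":["delta_pos","rotation","claw"]}

```bash
mkdir -p pics; ls; python3 - <<'E'
from workcell import *
import cv2
print(state(), hold_point_z if not callable(hold_point_z) else hold_point_z())
for n in("top","scene","wrist"):
    print(n,camera_model(n)); cv2.imwrite(f"pics/{n}0.png",grab_frame(n)[...,::-1])
E
```

```text
pics
{'clock': 0.0, 'q': array([-1.26041302e+00,  1.31138780e-01,  1.48926388e+00, -4.65396982e-05,
        1.52298569e+00, -8.53972582e-02]), 'qvel': array([-1.76569260e-03,  2.72717431e-03,  1.79981859e-04, -9.47630129e-06,
        5.08262031e-04,  1.22580330e-03]), 'joint_torque': array([-5.95449146e-04, -5.59851766e+01, -4.91752374e+01,  7.67821306e-02,
        3.58623604e-02, -1.20498098e-04]), 'tcp_pos': array([ 0.23115156, -0.55308059,  0.21760927]), 'eef_rot': array([-8.89561561e-04,  9.80482914e-01,  1.96602259e-01, -1.23883826e-04]), 'ft_force': array([0.25126522, 0.30119234, 0.2411536 ]), 'moment': array([ 0.05554802, -0.0270421 ,  0.02599987]), 'gripper_force': 0.0, 'gripper_width': 1.0000416887379293} 0.0188
top {'fov_y': 51.81910070776749, 'cx': 286.6284481212573, 'cy': 210.48508216951086, 'position': array([ 0.34695327, -0.02203456,  1.026759  ]), 'orientation': array([-0.03748636,  0.71422805, -0.69857013,  0.02174494])}
scene {'fov_y': 51.55856398187495, 'cx': 274.06739191131663, 'cy': 215.49998165567618, 'position': array([ 0.93526198, -0.47889343,  0.92916536]), 'orientation': array([-0.30418728,  0.86476143,  0.37936254, -0.12546642])}
wrist {'fov_y': 63.92194211835032, 'cx': 281.79839294175497, 'cy': 208.03851007532668, 'position': array([ 0.29952977, -0.52578872,  0.38313127]), 'orientation': array([ 0.11060542,  0.82484147, -0.54932548, -0.07512991])}
```

View pics/top0.png

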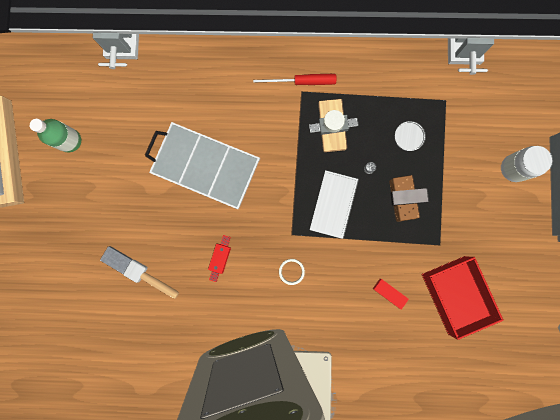

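View pics/scene0.png

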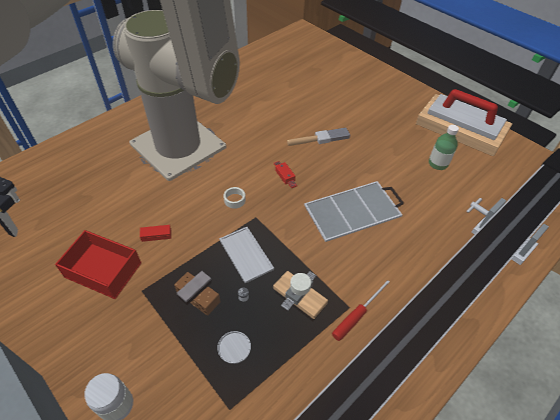

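The top view shows the puck on the file on the brush at about (333,125), the stone on the cork at (407,197), the dish at (410,136), the rest at (334,204) and the tin at (370,168). The tray is at (205,165) with its handle to the left. The red look-alikes are off the mat.

```bash
python3 - <<'E'
import cv2
im=cv2.imread("pics/top0.png")
def crop(n,x0,y0,x1,y1,s):
    c=cv2.resize(im[y0:y1,x0:x1],None,fx=s,fy=s,interpolation=cv2.INTER_CUBIC)
    for k in range(x0,x1,10): cv2.line(c,((k-x0)*s,0),((k-x0)*s,6 if k%50 else 14),(0,255,255),1)
    for k in range(y0,y1,10): cv2.line(c,(0,(k-y0)*s),(6 if k%50 else 14,(k-y0)*s),(0,255,255),1)
    cv2.imwrite(n,c)
crop("pics/c1.png",300,90,440,240,4)
crop("pics/c2.png",140,115,270,215,6)
E
```

```text
(no output)
```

View pics/c1.png

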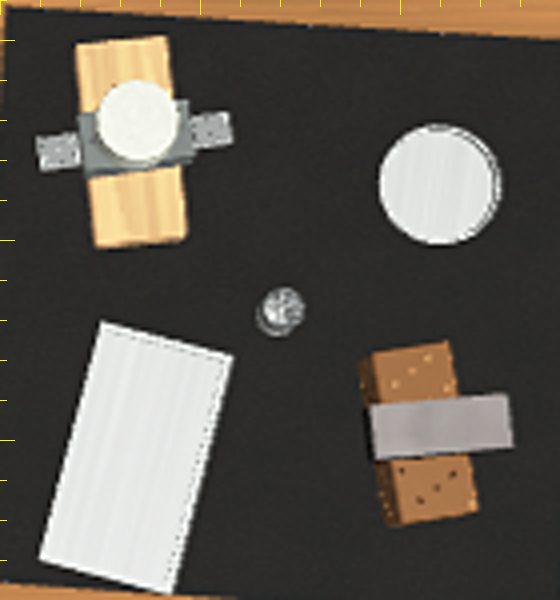

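View pics/c2.png

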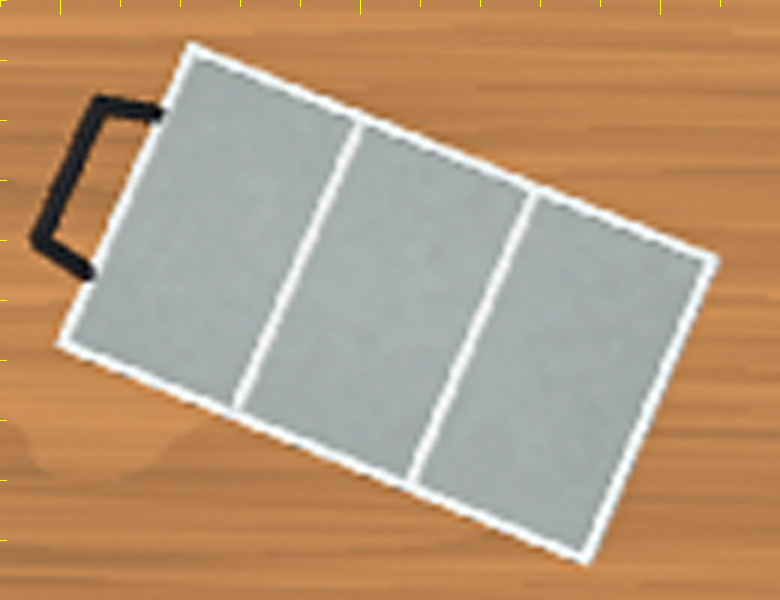

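```bash
cat > h.py <<'E'
import numpy as np, cv2
from workcell import *
from scipy.spatial.transform import Rotation as R
def rot(q): return R.from_quat(np.roll(q,-1)).as_matrix()
def world(m,uv,z):
    f=210/np.tan(np.radians(m["fov_y"])/2)
    uv=np.atleast_2d(np.array(uv,float))
    d=np.c_[(uv-[m["cx"],m["cy"]])/f,np.ones(len(uv))]@rot(m["orientation"]).T
    p=np.array(m["position"]); return p+d*((z-p[2])/d[:,2])[:,None]
def pix(m,P):
    f=210/np.tan(np.radians(m["fov_y"])/2)
    c=(np.atleast_2d(P)-m["position"])@rot(m["orientation"])
    return c[:,:2]/c[:,2:]*f+[m["cx"],m["cy"]]
def ang(a): return (a+np.pi/2)%np.pi-np.pi/2
E
python3 - <<'E'
from h import *
m=camera_model("top")
def c(uv,s,o): return (np.array(uv)+.5)/s-.5+o
def rep(n,uv,z,s=4,o=(300,90)):
    w=world(m,c(uv,s,np.array(o)),z)[:,:2]
    r=cv2.minAreaRect((w*1000).astype(np.float32)) if len(w)>2 else None
    print(n,"mean",w.mean(0).round(4)); 
    if len(w)==4: 
        e=[(w[(i+1)%4]-w[i]) for i in range(4)]
        for k in e: print("   ",np.linalg.norm(k).round(4),np.degrees(ang(np.arctan2(k[1],k[0]))).round(1))
rep("brush",[(76,43),(168,36),(187,240),(95,248)],.043)
rep("file",[(79,115),(188,100),(193,160),(86,175)],.065)
rep("blade",[(36,139),(230,110),(233,146),(40,171)],.0515)
rep("puck",[(138,120)],.089)
rep("stone",[(369,405),(507,394),(513,447),(377,460)],.065)
rep("cork",[(372,355),(447,341),(478,512),(398,526)],.043)
rep("dish",[(440,184)],.011)
rep("rest",[(101,321),(232,356),(173,594),(39,559)],.011)
rep("tin",[(284,306)],.029)
rep("tray",[(190,42),(718,259),(588,562),(58,344)],.009,6,(140,115))
s=state()
print(rot(s["eef_rot"]).round(3))
w=camera_model("wrist"); T=rot(s["eef_rot"])
print("cam in tool",T.T@(w["position"]-s["tcp_pos"]),(T.T@rot(w["orientation"])).round(3))
E
```

```text
brush mean [ 0.6305 -0.1008]
    0.0536 -84.6
    0.121 5.9
    0.0531 -83.9
    0.1217 6.1
file mean [ 0.6264 -0.1019]
    0.0623 -81.0
    0.0348 5.3
    0.061 -80.9
    0.0349 7.5
blade mean [ 0.628 -0.102]
    0.1126 -80.3
    0.0212 5.2
    0.1115 -81.5
    0.0189 8.1
puck mean [ 0.6293 -0.1006]
stone mean [ 0.4651 -0.2735]
    0.0768 -84.2
    0.0298 6.2
    0.0756 -83.3
    0.031 8.3
cork mean [ 0.4638 -0.2692]
    0.0435 -78.2
    0.0991 10.1
    0.0459 -78.8
    0.0987 8.7
dish mean [ 0.6169 -0.2869]
rest mean [ 0.4501 -0.109 ]
    0.08 75.9
    0.1451 -13.2
    0.0809 76.6
    0.146 -13.5
tin mean [ 0.5382 -0.1919]
tray mean [0.5381 0.2017]
    0.2317 68.6
    0.1313 -21.4
    0.2306 68.9
    0.1328 -20.9
[[ 0.923  0.386 -0.   ]
 [ 0.386 -0.923  0.001]
 [ 0.    -0.001 -1.   ]]
cam in tool [ 0.07362806  0.00085107 -0.16541888] [[-0.    -0.964 -0.265]
 [ 1.    -0.    -0.001]
 [ 0.001 -0.265  0.964]]
```

```bash
cat >> h.py <<'E'
def plan(*T):
    s=state(); A=rot(s["eef_rot"]); p=s["tcp_pos"]
    print("t",round(s["clock"],2),"at",p.round(4),"w",round(s["gripper_width"],3))
    for x,y,z,deg in T:
        a=np.radians(deg); B=np.array([[np.cos(a),np.sin(a),0],[np.sin(a),-np.cos(a),0],[0,0,-1]])
        print((1000*A.T@(np.array([x,y,z])-p)).round(1).tolist(), R.from_matrix(A.T@B).as_rotvec().round(3).tolist())
E
python3 -c "
from h import *
plan((.6293,-.1006,.16,99))"
```

```text
t 0.15 at [ 0.2312 -0.5532  0.2178] w 1.001
[541.8, -264.0, 58.3] [-0.001, -0.001, -1.332]
```

Units first: shifts go in shares of 800 mm and turns go in shares of pi rad. So 542 mm / 800 = 0.6775, -264 mm / 800 = -0.33, -1.332 rad / 3.1416 = -0.424.

Call:
apply_moves:
  delta_pos:
    - [0.6775,-0.33,0.0725]
    - [0.6775,-0.33,0.0725]
    - [0.6775,-0.33,0.0725]
    - [0.6775,-0.33,0.0725]
    - [0.6775,-0.33,0.0725]
    - [0.6775,-0.33,0.0725]
    - [0.6775,-0.33,0.0725]
    - [0.6775,-0.33,0.0725]
    - [0.6775,-0.33,0.0725]
    - [0.6775,-0.33,0.0725]
    - [0.6775,-0.33,0.0725]
    - [0.6775,-0.33,0.0725]
    - [0.6775,-0.33,0.0725]
    - [0.6775,-0.33,0.0725]
    - [0.6775,-0.33,0.0725]
  rotation:
    - [0,0,-0.424]
    - [0,0,-0.424]
    - [0,0,-0.424]
    - [0,0,-0.424]
    - [0,0,-0.424]
    - [0,0,-0.424]
    - [0,0,-0.424]
    - [0,0,-0.424]
    - [0,0,-0.424]
    - [0,0,-0.424]
    - [0,0,-0.424]
    - [0,0,-0.424]
    - [0,0,-0.424]
    - [0,0,-0.424]
    - [0,0,-0.424]
  claw: [1,1,1,1,1,1,1,1,1,1,1,1,1,1,1]

```text
clock: 2.02
tcp_pos: [0.6295, -0.1018, 0.161]
eef_rot: [0.0, 0.65, 0.76, 0.0]
ft_force: [0.3, 0.2, 0.3]
gripper_width: 1.0
gripper_force: 0.0
```

```bash
python3 -c "
from h import *
plan((.6293,-.1006,.073,99))
m=camera_model('wrist'); im=grab_frame('wrist')[...,::-1].copy()
for P in [(.6293,-.1006,.089),(.6305,-.1008,.043),(.5382,-.1919,.029),(.6169,-.2869,.011)]:
  u=pix(m,P)[0]; print(u.round(0)); cv2.drawMarker(im,(int(u[0]),int(u[1])),(0,0,255),0,10)
cv2.imwrite('pics/w1.png',im)"
```

```text
t 2.02 at [ 0.6295 -0.1018  0.161 ] w 1.0
[1.2, -0.0, 88.0] [0.0, 0.0, -0.001]
[281. 216.]
[283. 202.]
[174. 274.]
[244. 354.]
```

View pics/w1.png

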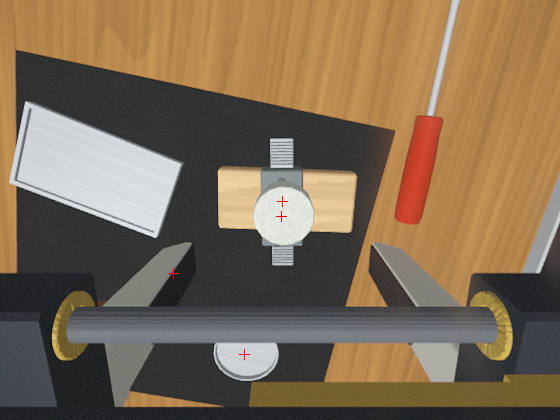

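The wrist view shows the puck at (284,216), where I predicted (281,216). The estimates are good, so I'll grasp it.

In the tool's units: 88 mm / 800 = 0.11, 78 mm / 800 = 0.0975.

Call:
apply_moves:
  delta_pos:
    - [0.0013,0.0013,0.05]
    - [0.0013,0.0013,0.0875]
    - [0.0013,0.0013,0.11]
    - [0.0013,0.0013,0.11]
    - [0.0013,0.0013,0.11]
    - [0.0013,0.0013,0.11]
    - [0.0013,0.0013,0.11]
    - [0.0013,0.0013,0.11]
    - [0.0013,0.0013,0.11]
    - [0.0013,0.0013,0.11]
    - [0.0013,0.0013,0.11]
    - [0.0013,0.0013,0.11]
    - [0.0013,0.0013,0.0975]
    - [0.0013,0.0013,0.0625]
    - [0.0013,0.0013,0.025]
    - [0.0013,0.0013,0.025]
  rotation:
    - [0,0,0]
    - [0,0,0]
    - [0,0,0]
    - [0,0,0]
    - [0,0,0]
    - [0,0,0]
    - [0,0,0]
    - [0,0,0]
    - [0,0,0]
    - [0,0,0]
    - [0,0,0]
    - [0,0,0]
    - [0,0,0]
    - [0,0,0]
    - [0,0,0]
    - [0,0,0]
  claw: [1,1,1,1,-1,-1,-1,-1,-1,-1,-1,-1,-1,-1,-1,-1]

```text
clock: 4.08
tcp_pos: [0.6328, -0.1004, 0.1447]
eef_rot: [0.003, 0.649, 0.76, 0.001]
ft_force: [0.9, -0.3, -0.9]
gripper_width: 0.487
gripper_force: 30.0
```

```bash
python3 -c "
from h import *
plan((.6169,-.2869,.14,99),(.6169,-.2869,.0145,99))"
```

```text
t 4.08 at [ 0.6328 -0.1004  0.1447] w 0.487
[-181.7, -44.9, 4.8] [0.006, 0.002, -0.0]
[-181.4, -45.6, 130.3] [0.006, 0.002, -0.0]
```

In the tool's units: -182 mm / 800 = -0.2275, -178 mm / 800 = -0.2225.

Call:
apply_moves:
  delta_pos:
    - [-0.0563,-0.0125,0.0063]
    - [-0.1188,-0.025,0.0063]
    - [-0.1813,-0.04,0.0063]
    - [-0.2225,-0.0525,0.0063]
    - [-0.2275,-0.0563,0.0063]
    - [-0.2275,-0.0563,0.0063]
    - [-0.2275,-0.0563,0.0063]
  rotation:
    - [0,0,0]
    - [0,0,0]
    - [0,0,0]
    - [0,0,0]
    - [0,0,0]
    - [0,0,0]
    - [0,0,0]
  claw: [-1,-1,-1,-1,-1,-1,-1]

```text
clock: 4.95
tcp_pos: [0.6147, -0.2852, 0.1353]
eef_rot: [-0.0, 0.649, 0.761, 0.0]
ft_force: [0.7, 0.2, -1.4]
gripper_width: 0.485
gripper_force: 30.0
```

```bash
python3 -c "
from h import *
plan((.6169,-.2869,.0145,99))"
```

```text
t 4.95 at [ 0.6147 -0.2852  0.1353] w 0.485
[-2.1, 2.0, 120.8] [-0.0, -0.001, 0.001]
```

In the tool's units: 121 mm / 800 = 0.1513, 118 mm / 800 = 0.1475.

Call:
apply_moves:
  delta_pos:
    - [-0.0025,0.0025,0.0563]
    - [-0.0025,0.0025,0.1125]
    - [-0.0025,0.0025,0.1375]
    - [-0.0025,0.0025,0.1475]
    - [-0.0025,0.0025,0.1513]
    - [-0.0025,0.0025,0.1513]
    - [-0.0025,0.0025,0.1513]
    - [-0.0025,0.0025,0.1513]
    - [-0.0025,0.0025,0.1513]
    - [-0.0025,0.0025,0.1513]
    - [-0.0025,0.0025,0.125]
    - [-0.0025,0.0025,0.0625]
    - [-0.0025,0.0025,0]
    - [-0.0025,0.0025,0]
  rotation:
    - [0,0,0]
    - [0,0,0]
    - [0,0,0]
    - [0,0,0]
    - [0,0,0]
    - [0,0,0]
    - [0,0,0]
    - [0,0,0]
    - [0,0,0]
    - [0,0,0]
    - [0,0,0]
    - [0,0,0]
    - [0,0,0]
    - [0,0,0]
  claw: [-1,-1,-1,-1,-1,-1,-1,0.4,0.4,0.4,0.4,0.8,1,1]

```text
clock: 6.7
tcp_pos: [0.6205, -0.2904, 0.1445]
eef_rot: [0.006, 0.649, 0.76, 0.001]
ft_force: [0.3, -0.0, 0.7]
gripper_width: 0.968
gripper_force: 0.0
```

```bash
python3 -c "
from h import *
plan((.627,-.102,.13,99),(.627,-.102,.05,99))"
```

```text
t 6.7 at [ 0.6205 -0.2904  0.1445] w 0.968
[185.2, 35.7, 13.4] [0.01, 0.008, -0.0]
[185.8, 34.9, 93.4] [0.01, 0.008, -0.0]
```

In the tool's units: 184 mm / 800 = 0.23, 124 mm / 800 = 0.155.

Call:
apply_moves:
  delta_pos:
    - [0.0775,0.015,0.005]
    - [0.155,0.03,0.01]
    - [0.23,0.04,0.0125]
    - [0.23,0.04,0.0125]
    - [0.23,0.04,0.0125]
    - [0.23,0.04,0.0125]
    - [0.23,0.04,0.0125]
  rotation:
    - [0,0,0]
    - [0,0,0]
    - [0,0,0]
    - [0,0,0]
    - [0,0,0]
    - [0,0,0]
    - [0,0,0]
  claw: [1,1,1,1,1,1,1]

```text
clock: 7.58
tcp_pos: [0.6196, -0.1031, 0.1257]
eef_rot: [0.0, 0.65, 0.76, -0.0]
ft_force: [-0.2, 0.2, -0.2]
gripper_width: 1.004
gripper_force: 0.0
```

```bash
python3 -c "
from h import *
plan((.627,-.102,.05,99))
m=camera_model('wrist'); im=grab_frame('wrist')[...,::-1].copy()
for P in [(.627,-.102,.065),(.6305,-.1008,.043)]:
  u=pix(m,P)[0]; print(u.round(0)); cv2.drawMarker(im,(int(u[0]),int(u[1])),(0,0,255),0,10)
cv2.imwrite('pics/w2.png',im)"
```

```text
t 7.58 at [ 0.6196 -0.1031  0.1257] w 1.004
[-0.1, 7.5, 75.7] [0.0, 0.0, -0.002]
[292. 223.]
[296. 213.]
```

View pics/w2.png

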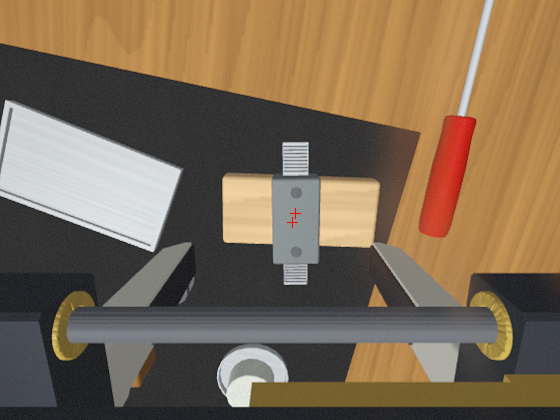

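The file centre is at about (296,220), close to the prediction of (292,223), and the puck sits in the dish at (255,390).

In the tool's units: 76 mm / 800 = 0.095, 66 mm / 800 = 0.0825.

Call:
apply_moves:
  delta_pos:
    - [0,0.0113,0.0375]
    - [0,0.0113,0.075]
    - [0,0.0113,0.095]
    - [0,0.0113,0.095]
    - [0,0.0113,0.095]
    - [0,0.0113,0.095]
    - [0,0.0113,0.095]
    - [0,0.0113,0.095]
    - [0,0.0113,0.095]
    - [0,0.0113,0.095]
    - [0,0.0113,0.095]
    - [0,0.0113,0.095]
    - [0,0.0113,0.095]
    - [0,0.0113,0.0825]
    - [0,0.0113,0.045]
    - [0,0.0113,-0.005]
    - [0,0.0113,-0.005]
    - [0,0.0113,-0.005]
    - [0,0.0113,-0.005]
  rotation:
    - [0,0,0]
    - [0,0,0]
    - [0,0,0]
    - [0,0,0]
    - [0,0,0]
    - [0,0,0]
    - [0,0,0]
    - [0,0,0]
    - [0,0,0]
    - [0,0,0]
    - [0,0,0]
    - [0,0,0]
    - [0,0,0]
    - [0,0,0]
    - [0,0,0]
    - [0,0,0]
    - [0,0,0]
    - [0,0,0]
    - [0,0,0]
  claw: [1,1,1,1,-1,-1,-1,-1,-1,-1,-1,-1,-1,-1,-1,-1,-1,-1,-1]

```text
clock: 10.0
tcp_pos: [0.6274, -0.0999, 0.1278]
eef_rot: [-0.001, 0.649, 0.76, -0.001]
ft_force: [0.0, 0.3, -2.0]
gripper_width: 0.364
gripper_force: 30.0
```

```bash
python3 -c "
from h import *
plan((.5656,.2725,.11,158.8))"
```

```text
t 10.0 at [ 0.6274 -0.0999  0.1278] w 0.364
[377.5, -2.7, 18.2] [-0.002, -0.002, -1.044]
```

In the tool's units: 377 mm / 800 = 0.4713, 365 mm / 800 = 0.4563, -1.044 rad / 3.1416 = -0.3323.

Call:
apply_moves:
  delta_pos:
    - [0.05,0,0.0125]
    - [0.1125,0,0.0125]
    - [0.175,0,0.0125]
    - [0.2375,0,0.0125]
    - [0.3,0,0.0125]
    - [0.3625,0,0.0125]
    - [0.4188,0,0.0175]
    - [0.4563,-0.0025,0.0213]
    - [0.4713,-0.0038,0.0225]
    - [0.4713,-0.0038,0.0225]
    - [0.4713,-0.0038,0.0225]
    - [0.4713,-0.0038,0.0225]
    - [0.4713,-0.0038,0.0225]
  rotation:
    - [0,0,-0.0318]
    - [0,0,-0.0796]
    - [0,0,-0.1273]
    - [0,0,-0.1751]
    - [0,0,-0.2228]
    - [0,0,-0.2706]
    - [0,0,-0.3119]
    - [0,0,-0.3323]
    - [0,0,-0.3323]
    - [0,0,-0.3323]
    - [0,0,-0.3323]
    - [0,0,-0.3323]
    - [0,0,-0.3323]
  claw: [-1,-1,-1,-1,-1,-1,-1,-1,-1,-1,-1,-1,-1]

```text
clock: 11.62
tcp_pos: [0.567, 0.2709, 0.1118]
eef_rot: [0.0, 0.185, 0.983, 0.0]
ft_force: [0.3, 0.8, -2.0]
gripper_width: 0.363
gripper_force: 30.0
```

```bash
python3 -c "
from h import *
plan((.5656,.2725,.012,158.8))
a=np.radians(68.8);c,s=np.cos(a),np.sin(a)
m=camera_model('wrist'); im=grab_frame('wrist')[...,::-1].copy()
for x,y in [(116,67),(116,-67),(-116,67),(-116,-67),(38,0),(-38,0),(76,0)]:
  x/=1000;y/=1000
  u=pix(m,(.5381+c*x-s*y,.2017+s*x+c*y,.008))[0]; cv2.drawMarker(im,(int(u[0]),int(u[1])),(0,0,255),0,10)
cv2.imwrite('pics/w3.png',im)"
```

```text
t 11.62 at [0.567  0.2709 0.1118] w 0.363
[1.9, 1.0, 99.8] [0.0, 0.0, -0.001]
```

View pics/w3.png

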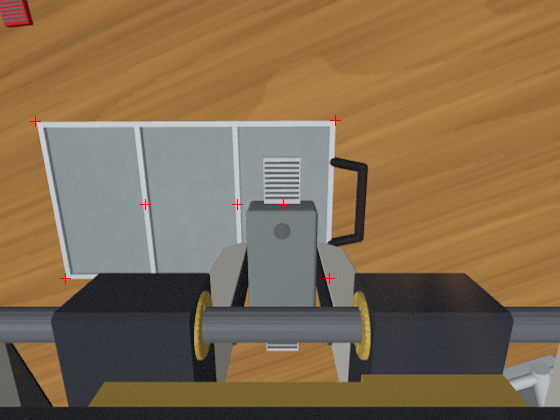

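The tray corner markers line up, and the held file is centred over the bay by the handle.

In the tool's units: 99 mm / 800 = 0.1238, 96 mm / 800 = 0.12.

Call:
apply_moves:
  delta_pos:
    - [0.0025,0.0013,0.05]
    - [0.0025,0.0013,0.0938]
    - [0.0025,0.0013,0.1125]
    - [0.0025,0.0013,0.12]
    - [0.0025,0.0013,0.1238]
    - [0.0025,0.0013,0.1238]
    - [0.0025,0.0013,0.1238]
    - [0.0025,0.0013,0.1238]
    - [0.0025,0.0013,0.1238]
    - [0.0025,0.0013,0.1238]
    - [0.0025,0.0013,0.1238]
    - [0.0025,0.0013,0.1063]
    - [0.0025,0.0013,0.05]
    - [0.0025,0.0013,-0.0125]
    - [0.0025,0.0013,-0.0125]
  rotation:
    - [0,0,0]
    - [0,0,0]
    - [0,0,0]
    - [0,0,0]
    - [0,0,0]
    - [0,0,0]
    - [0,0,0]
    - [0,0,0]
    - [0,0,0]
    - [0,0,0]
    - [0,0,0]
    - [0,0,0]
    - [0,0,0]
    - [0,0,0]
    - [0,0,0]
  claw: [-1,-1,-1,-1,-1,-1,-1,0.1,0.1,0.1,0.1,0.1,0.5,1,1]

```text
clock: 13.55
tcp_pos: [0.5689, 0.2749, 0.129]
eef_rot: [0.005, 0.184, 0.983, 0.003]
ft_force: [0.7, -0.2, -0.0]
gripper_width: 0.822
gripper_force: 0.0
```

```bash
python3 -c "
from h import *
plan((.6305,-.1008,.14,186))"
```

```text
t 13.55 at [0.5689 0.2749 0.129 ] w 0.822
[-193.2, -328.0, -11.9] [0.005, 0.01, -0.474]
```

In the tool's units: -329 mm / 800 = -0.4113, -305 mm / 800 = -0.3813, -0.474 rad / 3.1416 = -0.1509.

Call:
apply_moves:
  delta_pos:
    - [-0.0375,-0.0625,-0.0125]
    - [-0.075,-0.125,-0.0125]
    - [-0.1125,-0.1875,-0.0125]
    - [-0.15,-0.25,-0.0125]
    - [-0.1875,-0.3188,-0.0125]
    - [-0.225,-0.3813,-0.0125]
    - [-0.2425,-0.4113,-0.0125]
    - [-0.2425,-0.4113,-0.0125]
    - [-0.2425,-0.4113,-0.0125]
    - [-0.2425,-0.4113,-0.0125]
    - [-0.2425,-0.4113,-0.0125]
  rotation:
    - [0,0,-0.0318]
    - [0,0,-0.0637]
    - [0,0,-0.0955]
    - [0,0,-0.1273]
    - [0,0,-0.1509]
    - [0,0,-0.1509]
    - [0,0,-0.1509]
    - [0,0,-0.1509]
    - [0,0,-0.1509]
    - [0,0,-0.1509]
    - [0,0,-0.1509]
  claw: [1,1,1,1,1,1,1,1,1,1,1]

```text
clock: 14.92
tcp_pos: [0.6271, -0.1023, 0.1317]
eef_rot: [-0.0, -0.053, 0.999, 0.0]
ft_force: [-1.0, -0.2, 0.4]
gripper_width: 0.998
gripper_force: 0.0
```

```bash
python3 -c "
from h import *
plan((.6305,-.1008,.023,186))
m=camera_model('wrist'); im=grab_frame('wrist')[...,::-1].copy()
for P in [(.6305,-.1008,.043)]:
  u=pix(m,P)[0]; print(u.round(0)); cv2.drawMarker(im,(int(u[0]),int(u[1])),(0,0,255),0,10)
cv2.imwrite('pics/w4.png',im)"
```

```text
t 14.93 at [ 0.6271 -0.1023  0.1317] w 0.998
[-3.6, 1.2, 108.7] [0.0, -0.0, 0.001]
[284. 216.]
```

View pics/w4.png

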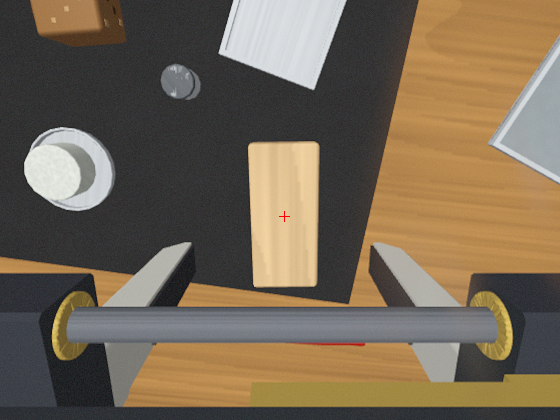

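The brush centre is at (284,214), on the marker.

In the tool's units: 109 mm / 800 = 0.1363, 105 mm / 800 = 0.1313.

Call:
apply_moves:
  delta_pos:
    - [-0.005,0.0013,0.0563]
    - [-0.005,0.0013,0.1063]
    - [-0.005,0.0013,0.1313]
    - [-0.005,0.0013,0.1363]
    - [-0.005,0.0013,0.1363]
    - [-0.005,0.0013,0.1363]
    - [-0.005,0.0013,0.1363]
    - [-0.005,0.0013,0.1363]
    - [-0.005,0.0013,0.1363]
    - [-0.005,0.0013,0.1363]
    - [-0.005,0.0013,0.1363]
    - [-0.005,0.0013,0.1363]
    - [-0.005,0.0013,0.125]
    - [-0.005,0.0013,0.0938]
    - [-0.005,0.0013,0.0563]
    - [-0.005,0.0013,0.0563]
    - [-0.005,0.0013,0.0563]
    - [-0.005,0.0013,0.0563]
  rotation:
    - [0,0,0]
    - [0,0,0]
    - [0,0,0]
    - [0,0,0]
    - [0,0,0]
    - [0,0,0]
    - [0,0,0]
    - [0,0,0]
    - [0,0,0]
    - [0,0,0]
    - [0,0,0]
    - [0,0,0]
    - [0,0,0]
    - [0,0,0]
    - [0,0,0]
    - [0,0,0]
    - [0,0,0]
    - [0,0,0]
  claw: [1,1,1,1,1,-1,-1,-1,-1,-1,-1,-1,-1,-1,-1,-1,-1,-1]

```text
clock: 17.23
tcp_pos: [0.6297, -0.1019, 0.0846]
eef_rot: [-0.001, -0.052, 0.999, 0.0]
ft_force: [-0.7, 0.9, -2.1]
gripper_width: 0.577
gripper_force: 30.0
```

```bash
python3 -c "
from h import *
plan((.4501,-.109,.09,166.6))"
```

```text
t 17.23 at [ 0.6297 -0.1019  0.0846] w 0.577
[179.4, 11.6, -4.9] [0.0, -0.003, 0.338]
```

In the tool's units: 179 mm / 800 = 0.2238, 165 mm / 800 = 0.2063, 0.338 rad / 3.1416 = 0.1076.

Call:
apply_moves:
  delta_pos:
    - [0.05,0.0038,-0.0063]
    - [0.1063,0.0063,-0.0063]
    - [0.1625,0.01,-0.0063]
    - [0.2063,0.0138,-0.0063]
    - [0.2238,0.015,-0.0063]
    - [0.2238,0.015,-0.0063]
    - [0.2238,0.015,-0.0063]
    - [0.2238,0.015,-0.0063]
    - [0.2238,0.015,-0.0063]
  rotation:
    - [0,0,0.0255]
    - [0,0,0.0541]
    - [0,0,0.0828]
    - [0,0,0.1076]
    - [0,0,0.1076]
    - [0,0,0.1076]
    - [0,0,0.1076]
    - [0,0,0.1076]
    - [0,0,0.1076]
  claw: [-1,-1,-1,-1,-1,-1,-1,-1,-1]

```text
clock: 18.35
tcp_pos: [0.452, -0.1088, 0.0915]
eef_rot: [-0.0, 0.116, 0.993, 0.0]
ft_force: [0.6, -0.0, -2.2]
gripper_width: 0.58
gripper_force: 30.0
```

```bash
python3 -c "
from h import *
plan((.4501,-.109,.028,166.6))"
```

```text
t 18.35 at [ 0.452  -0.1088  0.0915] w 0.58
[1.8, -0.7, 63.5] [0.0, -0.0, 0.0]
```

Call:
apply_moves:
  delta_pos:
    - [0.0025,-0.0013,0.0375]
    - [0.0025,-0.0013,0.0625]
    - [0.0025,-0.0013,0.075]
    - [0.0025,-0.0013,0.0788]
    - [0.0025,-0.0013,0.0788]
    - [0.0025,-0.0013,0.0788]
    - [0.0025,-0.0013,0.0788]
    - [0.0025,-0.0013,0.0788]
    - [0.0025,-0.0013,0.0788]
    - [0.0025,-0.0013,0.0788]
    - [0.0025,-0.0013,0.0788]
    - [0.0025,-0.0013,0.0625]
    - [0.0025,-0.0013,0.0125]
    - [0.0025,-0.0013,-0.05]
    - [0.0025,-0.0013,-0.0625]
    - [0.0025,-0.0013,-0.0625]
    - [0.0025,-0.0013,-0.0625]
  rotation:
    - [0,0,0]
    - [0,0,0]
    - [0,0,0]
    - [0,0,0]
    - [0,0,0]
    - [0,0,0]
    - [0,0,0]
    - [0,0,0]
    - [0,0,0]
    - [0,0,0]
    - [0,0,0]
    - [0,0,0]
    - [0,0,0]
    - [0,0,0]
    - [0,0,0]
    - [0,0,0]
    - [0,0,0]
  claw: [-1,-1,-1,-1,-1,-1,-1,0.5,0.5,0.5,0.5,0.8,1,1,1,1,1]

```text
clock: 20.48
tcp_pos: [0.4486, -0.109, 0.1402]
eef_rot: [-0.001, 0.117, 0.993, 0.0]
ft_force: [-0.0, 0.4, 0.0]
gripper_width: 1.002
gripper_force: 0.0
```

```bash
python3 -c "
from h import *
plan((.4651,-.2735,.14,96.2))"
```

```text
t 20.48 at [ 0.4486 -0.109   0.1402] w 1.002
[-54.2, -156.2, 0.0] [-0.001, -0.002, 1.229]
```

In the tool's units: -156 mm / 800 = -0.195, -130 mm / 800 = -0.1625, 1.229 rad / 3.1416 = 0.3912.

Call:
apply_moves:
  delta_pos:
    - [-0.0188,-0.0563,0]
    - [-0.0375,-0.1125,0]
    - [-0.0563,-0.1625,0]
    - [-0.0675,-0.195,0]
    - [-0.0675,-0.195,0]
    - [-0.0675,-0.195,0]
    - [-0.0675,-0.195,0]
    - [-0.0675,-0.195,0]
    - [-0.0675,-0.195,0]
    - [-0.0675,-0.195,0]
    - [-0.0675,-0.195,0]
    - [-0.0675,-0.195,0]
  rotation:
    - [0,0,0.0541]
    - [0,0,0.1082]
    - [0,0,0.1623]
    - [0,0,0.2165]
    - [0,0,0.2706]
    - [0,0,0.3247]
    - [0,0,0.3756]
    - [0,0,0.3912]
    - [0,0,0.3912]
    - [0,0,0.3912]
    - [0,0,0.3912]
    - [0,0,0.3912]
  claw: [1,1,1,1,1,1,1,1,1,1,1,1]

```text
clock: 21.98
tcp_pos: [0.4659, -0.2736, 0.1416]
eef_rot: [-0.0, 0.668, 0.744, -0.0]
ft_force: [-0.6, -0.5, 0.1]
gripper_width: 0.997
gripper_force: 0.0
```

```bash
python3 -c "
from h import *
plan((.4651,-.2735,.05,96.2))
m=camera_model('wrist'); im=grab_frame('wrist')[...,::-1].copy()
for P in [(.4651,-.2735,.065),(.4638,-.2692,.043)]:
  u=pix(m,P)[0]; print(u.round(0)); cv2.drawMarker(im,(int(u[0]),int(u[1])),(0,0,255),0,10)
cv2.imwrite('pics/w5.png',im)"
```

```text
t 21.98 at [ 0.4659 -0.2736  0.1416] w 0.997
[0.2, -0.8, 91.6] [-0.0, -0.0, 0.0]
[280. 216.]
[280. 203.]
```

View pics/w5.png

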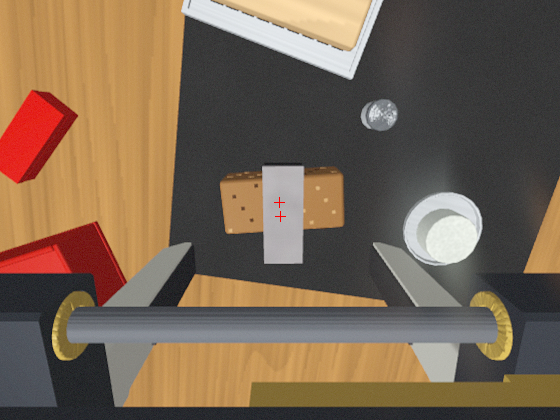

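The stone centre is at (283,214), so the estimate is good.

Call:
apply_moves:
  delta_pos:
    - [0,0,0.05]
    - [0,0,0.0938]
    - [0,0,0.1113]
    - [0,0,0.115]
    - [0,0,0.115]
    - [0,0,0.115]
    - [0,0,0.115]
    - [0,0,0.115]
    - [0,0,0.115]
    - [0,0,0.115]
    - [0,0,0.115]
    - [0,0,0.115]
    - [0,0,0.115]
    - [0,0,0.1025]
    - [0,0,0.065]
    - [0,0,0.0188]
    - [0,0,0.0188]
    - [0,0,0.0188]
    - [0,0,0.0188]
  rotation:
    - [0,0,0]
    - [0,0,0]
    - [0,0,0]
    - [0,0,0]
    - [0,0,0]
    - [0,0,0]
    - [0,0,0]
    - [0,0,0]
    - [0,0,0]
    - [0,0,0]
    - [0,0,0]
    - [0,0,0]
    - [0,0,0]
    - [0,0,0]
    - [0,0,0]
    - [0,0,0]
    - [0,0,0]
    - [0,0,0]
    - [0,0,0]
  claw: [1,1,1,1,1,-1,-1,-1,-1,-1,-1,-1,-1,-1,-1,-1,-1,-1,-1]

```text
clock: 24.4
tcp_pos: [0.465, -0.273, 0.1251]
eef_rot: [-0.001, 0.668, 0.744, -0.0]
ft_force: [0.5, -0.3, -0.4]
gripper_width: 0.321
gripper_force: 30.0
```

```bash
python3 -c "
from h import *
plan((.5381,.2017,.12,158.8))"
```

```text
t 24.4 at [ 0.465  -0.273   0.1251] w 0.321
[464.0, 123.8, 5.7] [-0.001, -0.003, -1.093]
```

In the tool's units: 464 mm / 800 = 0.58, 123 mm / 800 = 0.1538, -1.093 rad / 3.1416 = -0.3479.

Call:
apply_moves:
  delta_pos:
    - [0.05,0.0138,0.0038]
    - [0.1125,0.03,0.0038]
    - [0.175,0.0463,0.0038]
    - [0.2375,0.0625,0.0038]
    - [0.3,0.08,0.0038]
    - [0.3625,0.0963,0.0038]
    - [0.425,0.1138,0.0038]
    - [0.4875,0.13,0.0063]
    - [0.5438,0.145,0.0063]
    - [0.575,0.1538,0.0063]
    - [0.58,0.155,0.0063]
    - [0.58,0.155,0.0063]
    - [0.58,0.155,0.0063]
    - [0.58,0.155,0.0063]
  rotation:
    - [0,0,-0.0318]
    - [0,0,-0.07]
    - [0,0,-0.1082]
    - [0,0,-0.1464]
    - [0,0,-0.1846]
    - [0,0,-0.2228]
    - [0,0,-0.261]
    - [0,0,-0.2992]
    - [0,0,-0.331]
    - [0,0,-0.3479]
    - [0,0,-0.3479]
    - [0,0,-0.3479]
    - [0,0,-0.3479]
    - [0,0,-0.3479]
  claw: [-1,-1,-1,-1,-1,-1,-1,-1,-1,-1,-1,-1,-1,-1]

```text
clock: 26.15
tcp_pos: [0.5392, 0.2001, 0.1216]
eef_rot: [-0.0, 0.185, 0.983, -0.0]
ft_force: [-0.3, 0.3, -1.0]
gripper_width: 0.32
gripper_force: 30.0
```

```bash
python3 -c "
from h import *
plan((.5381,.2017,.0125,158.8))"
```

```text
t 26.15 at [0.5392 0.2001 0.1216] w 0.32
[1.6, 1.1, 109.1] [-0.0, -0.0, -0.001]
```

In the tool's units: 109 mm / 800 = 0.1363, 106 mm / 800 = 0.1325.

Call:
apply_moves:
  delta_pos:
    - [0.0025,0.0013,0.0563]
    - [0.0025,0.0013,0.1063]
    - [0.0025,0.0013,0.1263]
    - [0.0025,0.0013,0.1325]
    - [0.0025,0.0013,0.1363]
    - [0.0025,0.0013,0.1363]
    - [0.0025,0.0013,0.1363]
    - [0.0025,0.0013,0.1363]
    - [0.0025,0.0013,0.1363]
    - [0.0025,0.0013,0.1363]
    - [0.0025,0.0013,0.1363]
    - [0.0025,0.0013,0.1188]
    - [0.0025,0.0013,0.0625]
    - [0.0025,0.0013,0]
    - [0.0025,0.0013,0]
    - [0.0025,0.0013,0]
    - [0.0025,0.0013,0]
  rotation:
    - [0,0,0]
    - [0,0,0]
    - [0,0,0]
    - [0,0,0]
    - [0,0,0]
    - [0,0,0]
    - [0,0,0]
    - [0,0,0]
    - [0,0,0]
    - [0,0,0]
    - [0,0,0]
    - [0,0,0]
    - [0,0,0]
    - [0,0,0]
    - [0,0,0]
    - [0,0,0]
    - [0,0,0]
  claw: [-1,-1,-1,-1,-1,-1,-1,0.0,0.0,0.0,0.0,0.0,0.5,1,1,1,1]

```text
clock: 28.28
tcp_pos: [0.5365, 0.2024, 0.1201]
eef_rot: [-0.001, 0.184, 0.983, -0.001]
ft_force: [0.2, -0.2, 0.2]
gripper_width: 0.975
gripper_force: 0.0
```

```bash
python3 -c "
from h import *
plan((.4638,-.2692,.13,189.4))"
```

```text
t 28.27 at [0.5365 0.2024 0.1201] w 0.975
[-102.6, -466.0, -9.4] [-0.001, -0.003, -0.534]
```

In the tool's units: -466 mm / 800 = -0.5825, -420 mm / 800 = -0.525, -0.534 rad / 3.1416 = -0.17.

Call:
apply_moves:
  delta_pos:
    - [-0.0163,-0.075,-0.0113]
    - [-0.0325,-0.15,-0.0113]
    - [-0.0488,-0.225,-0.0113]
    - [-0.0663,-0.3,-0.0113]
    - [-0.0825,-0.375,-0.0113]
    - [-0.0988,-0.45,-0.0113]
    - [-0.115,-0.525,-0.0113]
    - [-0.1288,-0.5825,-0.0113]
    - [-0.1288,-0.5825,-0.0113]
    - [-0.1288,-0.5825,-0.0113]
    - [-0.1288,-0.5825,-0.0113]
    - [-0.1288,-0.5825,-0.0113]
  rotation:
    - [0,0,-0.0223]
    - [0,0,-0.0477]
    - [0,0,-0.0732]
    - [0,0,-0.0987]
    - [0,0,-0.1241]
    - [0,0,-0.1496]
    - [0,0,-0.17]
    - [0,0,-0.17]
    - [0,0,-0.17]
    - [0,0,-0.17]
    - [0,0,-0.17]
    - [0,0,-0.17]
  claw: [1,1,1,1,1,1,1,1,1,1,1,1]

```text
clock: 29.78
tcp_pos: [0.4656, -0.2678, 0.1305]
eef_rot: [-0.0, -0.083, 0.997, 0.0]
ft_force: [-0.2, 0.0, -0.4]
gripper_width: 1.001
gripper_force: 0.0
```

```bash
python3 -c "
from h import *
plan((.4638,-.2692,.018,189.4))
m=camera_model('wrist'); im=grab_frame('wrist')[...,::-1].copy()
for P in [(.4638,-.2692,.043)]:
  u=pix(m,P)[0]; print(u.round(0)); cv2.drawMarker(im,(int(u[0]),int(u[1])),(0,0,255),0,10)
cv2.imwrite('pics/w6.png',im)"
```

```text
t 29.77 at [ 0.4656 -0.2678  0.1305] w 1.001
[2.0, -1.1, 112.5] [0.0, -0.0, 0.002]
[281. 210.]
```

View pics/w6.png

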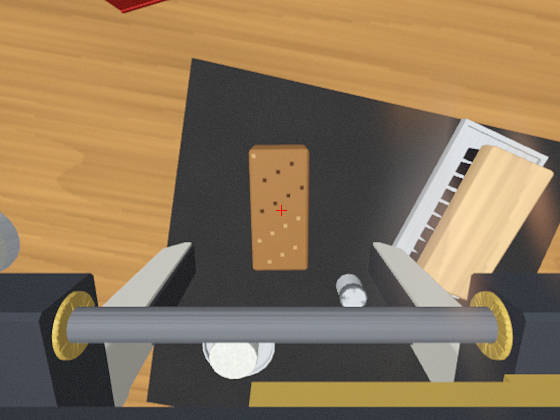

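The cork is centred at about (278,210), on the marker.

In the tool's units: 112 mm / 800 = 0.14, 109 mm / 800 = 0.1363.

Call:
apply_moves:
  delta_pos:
    - [0.0025,-0.0013,0.0563]
    - [0.0025,-0.0013,0.1125]
    - [0.0025,-0.0013,0.1363]
    - [0.0025,-0.0013,0.14]
    - [0.0025,-0.0013,0.14]
    - [0.0025,-0.0013,0.14]
    - [0.0025,-0.0013,0.14]
    - [0.0025,-0.0013,0.14]
    - [0.0025,-0.0013,0.14]
    - [0.0025,-0.0013,0.14]
    - [0.0025,-0.0013,0.14]
    - [0.0025,-0.0013,0.14]
    - [0.0025,-0.0013,0.125]
    - [0.0025,-0.0013,0.0875]
    - [0.0025,-0.0013,0.0375]
    - [0.0025,-0.0013,0.0125]
    - [0.0025,-0.0013,0.0125]
    - [0.0025,-0.0013,0.0125]
    - [0.0025,-0.0013,0.0125]
  rotation:
    - [0,0,0]
    - [0,0,0]
    - [0,0,0]
    - [0,0,0]
    - [0,0,0]
    - [0,0,0]
    - [0,0,0]
    - [0,0,0]
    - [0,0,0]
    - [0,0,0]
    - [0,0,0]
    - [0,0,0]
    - [0,0,0]
    - [0,0,0]
    - [0,0,0]
    - [0,0,0]
    - [0,0,0]
    - [0,0,0]
    - [0,0,0]
  claw: [1,1,1,1,1,-1,-1,-1,-1,-1,-1,-1,-1,-1,-1,-1,-1,-1,-1]

```text
clock: 32.2
tcp_pos: [0.4626, -0.2697, 0.1191]
eef_rot: [-0.001, -0.082, 0.997, 0.001]
ft_force: [-0.2, 0.0, -1.1]
gripper_width: 0.491
gripper_force: 30.0
```

```bash
python3 -c "
from h import *
plan((.5106,.1309,.12,158.8))"
```

```text
t 32.2 at [ 0.4626 -0.2697  0.1191] w 0.491
[-112.8, 387.4, -0.4] [0.001, -0.002, 0.534]
```

In the tool's units: 387 mm / 800 = 0.4838, 370 mm / 800 = 0.4625, 0.534 rad / 3.1416 = 0.17.

Call:
apply_moves:
  delta_pos:
    - [-0.015,0.05,0]
    - [-0.0325,0.1125,0]
    - [-0.0513,0.175,0]
    - [-0.0688,0.2375,0]
    - [-0.0875,0.3,0]
    - [-0.105,0.3625,0]
    - [-0.1225,0.4188,0]
    - [-0.135,0.4625,0]
    - [-0.1413,0.4838,0]
    - [-0.1413,0.4838,0]
    - [-0.1413,0.4838,0]
    - [-0.1413,0.4838,0]
    - [-0.1413,0.4838,0]
  rotation:
    - [0,0,0.0191]
    - [0,0,0.0414]
    - [0,0,0.0637]
    - [0,0,0.0859]
    - [0,0,0.1082]
    - [0,0,0.1305]
    - [0,0,0.1528]
    - [0,0,0.17]
    - [0,0,0.17]
    - [0,0,0.17]
    - [0,0,0.17]
    - [0,0,0.17]
    - [0,0,0.17]
  claw: [-1,-1,-1,-1,-1,-1,-1,-1,-1,-1,-1,-1,-1]

```text
clock: 33.83
tcp_pos: [0.5118, 0.1291, 0.1207]
eef_rot: [0.0, 0.184, 0.983, -0.0]
ft_force: [-0.9, -0.7, -1.1]
gripper_width: 0.49
gripper_force: 30.0
```

```bash
python3 -c "
from h import *
plan((.5106,.1309,.0205,158.8))"
```

```text
t 33.83 at [0.5118 0.1291 0.1207] w 0.49
[1.8, 1.3, 100.2] [-0.0, 0.0, -0.001]
```

In the tool's units: 100 mm / 800 = 0.125, -98 mm / 800 = -0.1225.

Call:
apply_moves:
  delta_pos:
    - [0.0025,0.0013,0.0563]
    - [0.0025,0.0013,0.1]
    - [0.0025,0.0013,0.1163]
    - [0.0025,0.0013,0.1225]
    - [0.0025,0.0013,0.125]
    - [0.0025,0.0013,0.125]
    - [0.0025,0.0013,0.125]
    - [0.0025,0.0013,0.125]
    - [0.0025,0.0013,0.125]
    - [0.0025,0.0013,0.125]
    - [0.0025,0.0013,0.1063]
    - [0.0025,0.0013,0.05]
    - [0.0025,0.0013,-0.0125]
    - [-0.1225,0.0013,-0.075]
    - [-0.1225,0.0013,-0.075]
    - [-0.1225,0.0013,-0.075]
  rotation:
    - [0,0,0]
    - [0,0,0]
    - [0,0,0]
    - [0,0,0]
    - [0,0,0]
    - [0,0,0]
    - [0,0,0]
    - [0,0,0]
    - [0,0,0]
    - [0,0,0]
    - [0,0,0]
    - [0,0,0]
    - [0,0,0]
    - [0,0,0]
    - [0,0,0]
    - [0,0,0]
  claw: [-1,-1,-1,-1,-1,-1,-1,0.4,0.4,0.4,0.4,0.4,0.8,1,1,1]

```text
clock: 35.83
tcp_pos: [0.6068, 0.0942, 0.1841]
eef_rot: [0.003, 0.185, 0.983, 0.001]
ft_force: [-1.0, 0.3, -0.6]
gripper_width: 0.997
gripper_force: 0.0
```

```bash
python3 -c "
from h import *
plan((.23,.5,.2,158.8))"
```

```text
t 35.83 at [0.6068 0.0942 0.1841] w 0.997
[498.4, 241.3, -17.9] [0.002, 0.005, -0.002]
```

In the tool's units: 498 mm / 800 = 0.6225, 241 mm / 800 = 0.3013.

Call:
apply_moves:
  delta_pos:
    - [0.6225,0.3013,-0.025]
    - [0.6225,0.3013,-0.025]
    - [0.6225,0.3013,-0.025]
    - [0.6225,0.3013,-0.025]
    - [0.6225,0.3013,-0.025]
    - [0.6225,0.3013,-0.025]
    - [0.6225,0.3013,-0.025]
    - [0.6225,0.3013,-0.025]
    - [0.6225,0.3013,-0.025]
    - [0.6225,0.3013,-0.025]
    - [0.6225,0.3013,-0.025]
    - [0.6225,0.3013,-0.025]
  rotation:
    - [0,0,0]
    - [0,0,0]
    - [0,0,0]
    - [0,0,0]
    - [0,0,0]
    - [0,0,0]
    - [0,0,0]
    - [0,0,0]
    - [0,0,0]
    - [0,0,0]
    - [0,0,0]
    - [0,0,0]
  claw: [1,1,1,1,1,1,1,1,1,1,1,1]

```text
clock: 37.33
tcp_pos: [0.2268, 0.4991, 0.2005]
eef_rot: [0.0, 0.184, 0.983, -0.0]
ft_force: [0.4, -0.4, 0.7]
gripper_width: 1.0
gripper_force: 0.0
```

```bash
python3 -c "
from h import *
m=camera_model('top'); im=grab_frame('top')[...,::-1]
cv2.imwrite('pics/end.png',cv2.resize(im[85:250,140:455],None,fx=2.5,fy=2.5,interpolation=cv2.INTER_CUBIC))
def show(n,x,y,z): print(n,((pix(m,(x,y,z))[0]-[140,85])*2.5).round(0))
show('puck',.6169,-.2869,.03);show('tin',.5382,-.1919,.029);show('brush',.4501,-.109,.047)
show('file',.5656,.2725,.026);show('stone',.5381,.2017,.026);show('cork',.5106,.1309,.044)"
```

```text
puck [679. 121.]
tin [577. 203.]
brush [488. 293.]
file [ 83. 166.]
stone [157. 196.]
cork [228. 223.]
```

View pics/end.png

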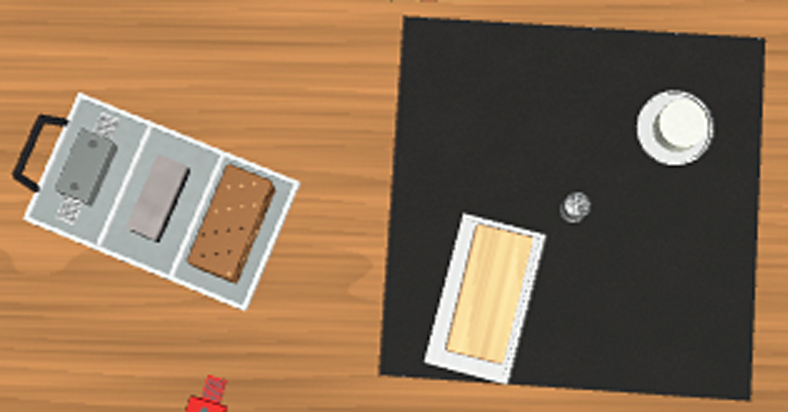

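The final top view shows all five things flat in their places, each within about 5 mm of target. The tin at (575,207) has not moved.

```bash
python3 -c "
from workcell import sign_off
print(sign_off())"
```

```text
the job is handed in; nothing more can be done
None
```

The job is handed in at about 37 s: the last top view showed the file, stone, cork, puck and brush flat in their places, each within about 5 mm of target, with the tin unmoved; no verdict came back.

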